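Find the pitch-comb leaf that fits the seat bolt

TASK

Find which pitch-comb leaf matches the seat bolt on the green mat: take the leaves one at a time from the grey rack and mesh the teeth, comb along the bolt, down into the top of its thread, feeling for the grooves and never pushing on a bolt with more than 20 N. When a leaf drops fully home along its whole length, hold it there a moment, then stand it in the slot of the red keeper block. Finish with the other two leaves standing in rack slots, and leave everything else undisturbed.

Things in the scene. Friction and masses are not known exactly. Their poses are not given: they have to be found in the camera images.
- mat_mid (a point): centre of the thin green mat (220 x 270 mm, 2 mm thick); the bolt to be gauged stands on it, its cradle's centre within 20 mm of this point
- bolt_a: one of three like aluminium seat bolts, each in a fixed grey cradle standing on the shelf (z = 0); which one is on the green mat varies, the other two are spares. Origin under the cradle's centre (base 76 x 200 mm). Bolt axis along y, 45 mm up. Thread 44 mm across crests, 36 mm across roots: 4 mm deep 60-degree grooves, 1.5 mm flat crests, from -55 to +55 mm along y; crest top 67 mm above the origin
- bolt_b: seat bolt like bolt_a, same origin and sizes. The three bolts have pitches of 10, 12 and 14 mm; which has which is not known. Each bolt lies clamped in its cradle shifted up to 7 mm either way along y; the shift is not measured, so where its grooves lie must be felt
- bolt_c: seat bolt like bolt_a, same origin and sizes. On each, black V-blocks stand 75 to 91 mm either way along y, up to 53 mm high; the bolt's end parts run out to 120 mm
- leaf_blue_grip (a point): middle of the blue plastic handle of the 10 mm pitch leaf (about 90 g). Handle 10 mm thick along x, 32 mm along y, 30 mm high; below it a steel comb plate 5 mm thick, 72 mm along y, 20 mm high, with five teeth 4.5 mm long in a row along y, symmetrical. Tooth tips 39.5 mm below this point, leaf top 15 mm above it
- leaf_yellow_grip (a point): middle of the yellow plastic handle of the 12 mm pitch leaf (about 90 g). Handle 10 mm thick along x, 32 mm along y, 30 mm high; below it a steel comb plate 5 mm thick, 72 mm along y, 20 mm high, with five teeth 4.5 mm long in a row along y, symmetrical. Tooth tips 39.5 mm below this point, leaf top 15 mm above it
- leaf_white_grip (a point): middle of the white plastic handle of the 14 mm pitch leaf (about 90 g). Handle 10 mm thick along x, 32 mm along y, 30 mm high; below it a steel comb plate 5 mm thick, 72 mm along y, 20 mm high, with five teeth 4.5 mm long in a row along y, symmetrical. Tooth tips 39.5 mm below this point, leaf top 15 mm above it
- leaf_blue: the blue-handled leaf; origin at tooth-tip level, middle of the comb, y along the comb. Any leaf fully home in a thread of its own pitch has its tips on the roots and its handle middle 102.5 mm above the bolt's origin; with tips on the crests it is at 106.5 mm
- leaf_yellow: the yellow-handled leaf; origin as for leaf_blue. A fitting leaf fully home has about 1 mm play either way along the thread; its teeth enter partly (the flanks then push it along the bolt towards the groove's middle) within about 3 mm of a groove's middle
- leaf_white: the white-handled leaf; origin as for leaf_blue. A leaf whose pitch is not the bolt's stays on the crests wherever it is set (sinks less than 1 mm)
- rack: grey leaf rack, fixed on the shelf (z = 0), a block 150 (x) x 100 (y) x 26 mm high, origin under its centre. Three slots along y at x = -50, 0, +50 mm, each 8 mm wide, 79 mm long, 16 mm deep, 3 mm chamfers; floor 10 mm above the origin. The leaves start here teeth down, along y, in any order; a standing leaf's handle middle is 49.5 mm above the origin
- keeper: red keeper block, fixed on the shelf (z = 0), 70 (x) x 100 (y) x 26 mm high, origin under its centre, with one slot just like the rack's along y through its middle (floor 10 mm above the origin), empty at the start
- bucket: red plastic coin bucket, 124 mm across the rim, 90 mm high, origin under its centre; to be left alone
- strobe: white strobe housing 90 x 130 x 75 mm, origin under its centre; to be left alone
- bracket: steel angle bracket 50 x 120 x 65 mm high, origin under its centre; to be left alone
- driver: screwdriver lying on the shelf, about 200 mm long; to be left alone
- oiler: small yellow jar 44 mm across, 100 mm high; to be left alone
Things that resemble listed ones, but are neither listed nor needed, are in the scene too. What is shaped like the bolt_a but orange is not meant. Leave any purple look-alike of the bolt_c alone.

How it is judged (in metres and radians):
On the way:
1. the fitting leaf is home in the mat bolt's thread for 0.2 s: handle middle under 104 mm above cradle origin, within 5 mm across and 45 mm along, upright to 0.1, aligned to 0.12 rad (((horizontal distance between bolt_c and mat_mid below 0.08 m and z of leaf_blue_grip in the frame of bolt_c below 0.104 m and x of leaf_blue_grip in the frame of bolt_c between -0.005 and 0.005 m and y of leaf_blue_grip in the frame of bolt_c between -0.045 and 0.045 m and angle between the y axis of leaf_blue_grip and the y axis of bolt_c, either way round below 0.12 rad and angle between leaf_blue_grip's own z axis and vertical below 0.1 rad) or (horizontal distance between bolt_a and mat_mid below 0.08 m and z of leaf_yellow_grip in the frame of bolt_a below 0.104 m and x of leaf_yellow_grip in the frame of bolt_a between -0.005 and 0.005 m and y of leaf_yellow_grip in the frame of bolt_a between -0.045 and 0.045 m and angle between the y axis of leaf_yellow_grip and the y axis of bolt_a, either way round below 0.12 rad and angle between leaf_yellow_grip's own z axis and vertical below 0.1 rad) or (horizontal distance between bolt_b and mat_mid below 0.08 m and z of leaf_white_grip in the frame of bolt_b below 0.104 m and x of leaf_white_grip in the frame of bolt_b between -0.005 and 0.005 m and y of leaf_white_grip in the frame of bolt_b between -0.045 and 0.045 m and angle between the y axis of leaf_white_grip and the y axis of bolt_b, either way round below 0.12 rad and angle between leaf_white_grip's own z axis and vertical below 0.1 rad))), for 0.2 s.
At the end, for the whole second after the job is handed in: the leaf whose pitch is that of the bolt on the mat stands in the red keeper's slot, and the other two leaves stand in slots of the grey rack: each bottomed to within 4.5 mm, leaning less than 0.3 rad, at rest (under 20 mm/s) (((horizontal distance between bolt_c and mat_mid below 0.08 m and (x of leaf_blue_grip in the frame of keeper between -0.014 and 0.014 m and y of leaf_blue_grip in the frame of keeper between -0.012 and 0.012 m and z of leaf_blue_grip in the frame of keeper below 0.054 m and angle between leaf_blue_grip's own z axis and vertical below 0.3 rad and linear speed of leaf_blue below 0.02 m/s) and (x of leaf_yellow_grip in the frame of rack between -0.064 and 0.064 m and y of leaf_yellow_grip in the frame of rack between -0.012 and 0.012 m and z of leaf_yellow_grip in the frame of rack below 0.054 m and angle between leaf_yellow_grip's own z axis and vertical below 0.3 rad and linear speed of leaf_yellow below 0.02 m/s) and (x of leaf_white_grip in the frame of rack between -0.064 and 0.064 m and y of leaf_white_grip in the frame of rack between -0.012 and 0.012 m and z of leaf_white_grip in the frame of rack below 0.054 m and angle between leaf_white_grip's own z axis and vertical below 0.3 rad and linear speed of leaf_white below 0.02 m/s)) or (horizontal distance between bolt_a and mat_mid below 0.08 m and (x of leaf_yellow_grip in the frame of keeper between -0.014 and 0.014 m and y of leaf_yellow_grip in the frame of keeper between -0.012 and 0.012 m and z of leaf_yellow_grip in the frame of keeper below 0.054 m and angle between leaf_yellow_grip's own z axis and vertical below 0.3 rad and linear speed of leaf_yellow below 0.02 m/s) and (x of leaf_blue_grip in the frame of rack between -0.064 and 0.064 m and y of leaf_blue_grip in the frame of rack between -0.012 and 0.012 m and z of leaf_blue_grip in the frame of rack below 0.054 m and angle between leaf_blue_grip's own z axis and vertical below 0.3 rad and linear speed of leaf_blue below 0.02 m/s) and (x of leaf_white_grip in the frame of rack between -0.064 and 0.064 m and y of leaf_white_grip in the frame of rack between -0.012 and 0.012 m and z of leaf_white_grip in the frame of rack below 0.054 m and angle between leaf_white_grip's own z axis and vertical below 0.3 rad and linear speed of leaf_white below 0.02 m/s)) or (horizontal distance between bolt_b and mat_mid below 0.08 m and (x of leaf_white_grip in the frame of keeper between -0.014 and 0.014 m and y of leaf_white_grip in the frame of keeper between -0.012 and 0.012 m and z of leaf_white_grip in the frame of keeper below 0.054 m and angle between leaf_white_grip's own z axis and vertical below 0.3 rad and linear speed of leaf_white below 0.02 m/s) and (x of leaf_blue_grip in the frame of rack between -0.064 and 0.064 m and y of leaf_blue_grip in the frame of rack between -0.012 and 0.012 m and z of leaf_blue_grip in the frame of rack below 0.054 m and angle between leaf_blue_grip's own z axis and vertical below 0.3 rad and linear speed of leaf_blue below 0.02 m/s) and (x of leaf_yellow_grip in the frame of rack between -0.064 and 0.064 m and y of leaf_yellow_grip in the frame of rack between -0.012 and 0.012 m and z of leaf_yellow_grip in the frame of rack below 0.054 m and angle between leaf_yellow_grip's own z axis and vertical below 0.3 rad and linear speed of leaf_yellow below 0.02 m/s)))); the robot touches nothing.
It fails at once if a bolt or cradle is leant on too hard: contact forces, summed over all touching flanks, above 45 N (a push of some 20 N or more) (contact force between any of bolt_a, bolt_b, bolt_c and anything else above 45 N).
It fails at once if a bystander (bucket, strobe housing, bracket, screwdriver, jar) is shifted by more than 15 mm (distance of any of bucket, strobe, bracket, driver, oiler from where it was at the start of the episode above 0.015 m).
It also fails if it takes over 72 s, if anything falls off the work surface, if the arm or the gripper's body presses on something with over 40 N, if the wrist force passes 120 N, or if a joint passes its speed limit or range.

ROBOT

A 6-joint arm with a two-finger parallel gripper is mounted at the origin on the work surface. World frame = base frame: x ahead of the robot, y to its left, z up, the work surface at z = 0. Lengths are in m, angles in degrees, forces in N, time in s.
With the tool pointing down it reaches from about 0.375 to 0.9 m from the base axis. Payload 3.1 kg.
Tool frame: the origin (TCP) lies at the very end of the fingers, on their centre line; the grasp point (between the pads) lies 19 mm behind it (grip_point_offset is the distance from the TCP to the grasp point, in m); y points along the fingers, x is the direction in which the jaws open and shut, and the axes are right-handed (so a half turn about y gives the same grasp; the last joint's range is limited). The gripper opens to 87 mm and grips with 3 to 60 N. Pads are 19 mm wide; open, the fingers measure 117 mm over their backs; the gripper's body (75 mm by 190 mm) begins 51 mm behind the grasp point.
Start: joints at [61.507, 30.224, 82.088, -0, 67.689, -10.227], TCP at [0.196, 0.593, 0.185] pointing down, gripper open.
Joint ranges: [-176.69, 176.69], [-43.24, 126.21], [12.49, 139.97], [-82, 262], [0, 151.66], [-163.58, 163.58]. Speed limits (degrees/s): [159.86, 159.86, 180, 180, 180, 180].

INTERFACE

Orientations are given as a 3x3 rotation matrix whose columns are the frame's x, y, z axes.
In Python, from rig import * gives the robot as it stands.
- The arm moves only by the tool send_rows, never from a script. Its argument "moves" is text: rows parted by semicolons, each of 5 numbers parted by spaces: the finger opening in mm, from 0 to 87, then the shift along the tool's x, y, z in mm, then the turn about the tool's y in degrees. In form: fingers dx dy dz yaw; .... A call has 1 to 20 rows; each row shifts and turns the commanded pose from where the row before left it, along the tool's axes as they then stand; what a row does not reach is not made up. A row lasts 1/12 s, in which the tool goes at most 41.7 mm and 7.16 degrees, less where a joint would pass 70% of its speed; a pose out of reach is approached as far as the arm can. A call is refused whole if a number of a shift passes 41.7 or a number of a turn 7.16, either way. A call with a gripper value outside its range is refused whole. The fingers move at their own pace and stop on an object; the grip force is fixed at half the most. Time passes only in rows, so rows that do not move let the fingers close. It gives the time, the measured TCP pose, the force and the opening at its end, in the units of the state.
- read_state(): the state, without advancing time (a new reading comes with each control period).
- capture(name): name is "scene" or "side" or "wrist"; returns a dict with "image" (480x640x3 uint8, blue, green, red), "z_map" (480x640 float32, m along the optical axis (not along the pixel's ray), 0 where there is no reading), "mtx" (3x3 intrinsics, pixels), "origin" and "rotation" of the camera in the world; the wrist camera has in their place "tool_from_camera" (4x4, takes a point from camera to tool coordinates, whose origin is the TCP and whose axes are the tool frame's). Camera axes: x right, y up, looking along -z (the intrinsics and any distortion apply to the point x, -y, -z); pixel columns grow to the right and rows downward; lengths in m; the calibration is good to about 2 mm. A picture is of the moment at which its call begins: read the wrist's pose just before it.
- hand_in(): hands the job in, once; it reports no verdict.
Trained networks look in a picture, given as the dict that the camera call returned (one of the last four; its "shot" number tells which), for a name from the list of things; names that differ only in an ending like _2 or _b are one class to them, and where a whole thing is asked for, a point or a joint stands for the part that bears it (a point fixed in the world has none). Each returns a list of dicts, best first, with "p" (0 to 1); they miss things now and then, are a little off and sometimes report something else, mostly with a low value. They report only what shows in the picture. A call takes as long as a camera call. They do not tell look-alikes from the thing itself.
- search_frame(picture, name): "bbox" ([left, top, right, bottom] in pixels, round what is visible of it).
- masks_of(picture, name): "region" (480x640 bool, what is visible of it) and "bbox" ([left, top, right, bottom] in pixels, round what is visible of it).
- mark_of(picture, name): "pixel" ([row, column] in pixels: a listed point, or the origin of a listed thing).
The state is a dict: "time_s": time; "joint_positions": joint angles; "qvel": joint speeds; "tau": joint torques, N m; "position": TCP position; "tcp_rot": TCP orientation; "force": force on the tool from outside, world axes, zero at the start; "moment": the same for the moment, N m; "opening": opening from 0.0 (shut) to 1.0 (fully open).
Only numpy, scipy, OpenCV 4.12 (cv2) and the standard library are available. Lean on these libraries where they do the work, as an engineer would, in place of code of your own. Each camera call takes 0.05 s, during which the arm holds its last target. There are 200 camera calls.

## Working session

There is one attempt and no reset: what is moved stays moved. The work goes in short steps, Python scripts to look and compute and a tool call to move; the robot and the scene stay as the last step left them, time stands still between calls to the robot, and variables do not carry over. Pictures are saved under pics/ and viewed, about 8 in all and at most 12, crops included, and the job is handed in when it is done.

Besides the shell and the picture viewer there is one more tool, called after "Call:" as a command line: name --argument value ..., lists and objects as JSON in quotes. send_rows: Moves the arm, as the interface text tells. Its arguments: {"type":"object","properties":{"moves":{"type":"string"}},"required":["moves"]}

```bash
mkdir -p pics; ls; cat > h.py <<'E'
from rig import *
import numpy as np, cv2
def pts(c, T=None):
    z=c["z_map"]; K=c["mtx"]; v,u=np.mgrid[0:480,0:640]
    P=np.stack([(u-K[0,2])/K[0,0]*z, -(v-K[1,2])/K[1,1]*z, -z],-1)
    if T is None: R,o=np.array(c["rotation"]),np.array(c["origin"])
    else: R,o=T[:3,:3],T[:3,3]
    W=P@R.T+o; W[z<=0]=np.nan; return W
def wristT(s,c):
    A=np.eye(4);A[:3,:3]=s["tcp_rot"];A[:3,3]=s["position"]; return A@np.array(c["tool_from_camera"])
E
python3 - <<'E'
from h import *
s=read_state();print(s["position"],np.round(s["tcp_rot"],3).tolist(),s["opening"],s["force"])
for n in["scene","side"]:
    c=capture(n);cv2.imwrite(f"pics/{n}0.png",c["image"]);W=pts(c)
    print(n,np.round(c["origin"],3))
    for k in["mat_mid","bolt_a","leaf_blue_grip","leaf_yellow_grip","leaf_white_grip","rack","keeper"]:
        for d in mark_of(c,k)[:4]:
            r,q=map(int,np.round(d["pixel"]));print(k,round(d["p"],2),(r,q),np.round(W[r,q],3) if 0<=r<480 and 0<=q<640 else '')
E
```

```text
pics
[0.19546838 0.5927871  0.18368838] [[0.313, -0.001, -0.95], [0.95, -0.002, 0.313], [-0.002, -1.0, 0.0]] 0.9997709500317051 [ 0.19803334 -0.41213123 -0.62421199]
scene [ 1.531 -0.368  0.979]
mat_mid 0.88 (253, 317) [ 0.562 -0.012  0.012]
mat_mid 0.7 (260, 422) [0.74  0.26  0.049]
bolt_a 0.89 (192, 359) [0.295 0.258 0.006]
bolt_a 0.81 (248, 313) [ 0.532 -0.015  0.01 ]
bolt_a 0.76 (296, 130) [ 0.536 -0.585  0.009]
bolt_a 0.75 (248, 140) [ 0.331 -0.543  0.01 ]
leaf_blue_grip 0.51 (240, 219) [ 0.433 -0.297  0.051]
leaf_blue_grip 0.15 (258, 218) [ 0.523 -0.316  0.059]
leaf_yellow_grip 0.66 (262, 214) [ 0.517 -0.33   0.042]
leaf_white_grip 0.54 (250, 218) [ 0.469 -0.308  0.043]
rack 0.93 (260, 219) [ 0.527 -0.315  0.054]
keeper 0.59 (220, 390) [0.511 0.274 0.027]
side [-0.276 -0.841  0.871]
mat_mid 0.85 (254, 325) [ 0.529 -0.02   0.009]
mat_mid 0.22 (304, 406) [ 0.508 -0.334  0.025]
bolt_a 0.94 (250, 202) [0.26  0.219 0.044]
bolt_a 0.91 (404, 424) [ 0.305 -0.536  0.009]
bolt_a 0.68 (362, 497) [ 0.513 -0.587  0.008]
bolt_a 0.66 (191, 206) [0.501 0.573 0.005]
leaf_blue_grip 0.7 (300, 370) [ 0.424 -0.283  0.061]
leaf_yellow_grip 0.5 (290, 407) [ 0.516 -0.327  0.063]
leaf_white_grip 0.62 (301, 393) [ 0.466 -0.322  0.055]
rack 0.76 (314, 389) [ 0.446 -0.328  0.029]
keeper 0.92 (223, 251) [0.464 0.252 0.027]
keeper 0.72 (308, 391) [ 0.472 -0.314  0.023]
```

View pics/scene0.png

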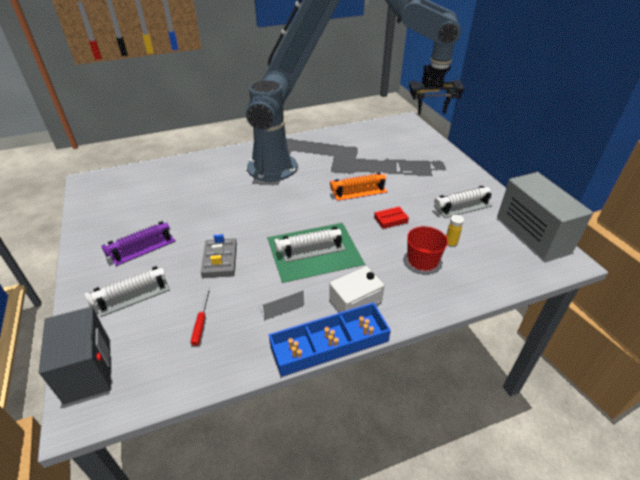

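View pics/side0.png

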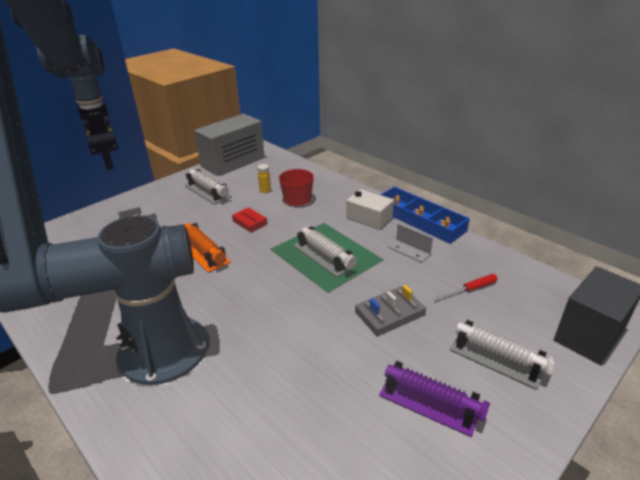

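The scene picture shows the white bolt on the mat at (310,243), rack with three leaves at (220,255), keeper at (391,217). Purple and orange look-alikes and the spare bolts stay clear. In the side view the rack is at (390,308), with blue, white and yellow left to right.

```bash
python3 - <<'E'
from h import *
s=read_state();w=capture("wrist");print(np.round(w["tool_from_camera"],3).tolist(),np.round(w["mtx"],0).tolist())
for n in["scene","side"]:
    c=capture(n);W=pts(c)
    for k,lo,hi in[("rack",.02,.03),("keeper",.02,.03),("bolt_a",.05,.075)]:
        for d in masks_of(c,k)[:5]:
            P=W[d["region"].astype(bool)];P=P[(P[:,2]>lo)&(P[:,2]<hi)]
            if len(P)<15: continue
            r=cv2.minAreaRect((P[:,:2]*1000).astype(np.float32));print(n,k,round(d["p"],2),np.round(r[0]),np.round(r[1]),round(r[2],1),len(P))
    b=c["image"].astype(int);g=(b[...,1]>b[...,2]*1.3)&(b[...,1]>b[...,0]*1.15)&(abs(W[...,2])<.02)&(W[...,0]>.2)
    P=W[g];r=cv2.minAreaRect((P[:,:2]*1000).astype(np.float32));print("mat",r,len(P))
E
```

```text
[[1.0, -0.001, 0.002, 0.001], [0.002, 0.294, -0.956, -0.2], [0.001, 0.956, 0.294, 0.081], [0.0, 0.0, 0.0, 1.0]] [[356.0, 0.0, 321.0], [0.0, 356.0, 235.0], [0.0, 0.0, 1.0]]
scene rack 0.59 [ 469. -309.] [100. 160.] 74.8 552
scene keeper 0.65 [485. 293.] [ 74. 104.] 0.9 349
scene keeper 0.62 [ 746. -180.] [  7. 118.] 5.1 97
scene bolt_a 0.93 [288. 255.] [214.  62.] 85.2 408
scene bolt_a 0.91 [508. 562.] [211.  60.] 89.1 464
scene bolt_a 0.8 [529. -30.] [211.  58.] 86.9 591
scene bolt_a 0.8 [ 529. -584.] [ 63. 213.] 9.8 843
scene bolt_a 0.66 [ 323. -542.] [ 63. 213.] 13.5 623
mat ((537.7229614257812, -1.45428466796875), (1305.277587890625, 221.89247131347656), 85.81163787841797) 2123
side rack 0.74 [ 473. -310.] [106. 154.] 74.9 1049
side keeper 0.7 [485. 292.] [ 75. 106.] 1.3 361
side bolt_a 0.93 [ 528. -585.] [ 62. 213.] 10.3 1350
side bolt_a 0.85 [523. -32.] [214.  58.] 85.1 628
side bolt_a 0.83 [ 323. -544.] [ 61. 213.] 15.4 1731
side bolt_a 0.82 [504. 562.] [ 60. 220.] 1.3 341
side bolt_a 0.65 [290. 253.] [217.  59.] 80.8 547
mat ((536.7484130859375, -14.977645874023438), (267.79736328125, 221.61277770996094), 85.80726623535156) 2203
```

Call:
send_rows --moves "30 0 0 0 7.1;30 0 0 0 7.1;30 0 0 0 7.1;30 0 0 0 7.1;30 0 0 0 7.1;30 0 0 0 7.1;30 0 0 0 7.1;30 0 0 0 7.1;30 0 0 0 7.1;30 0 0 0 7.1;30 0 0 0 4.7"

```text
time_s: 2.17
position: [0.1959, 0.5935, 0.1847]
tcp_rot: [[0.997, 0.0, 0.075], [-0.075, 0.0, 0.997], [0.0, -1.0, 0.0]]
force: [-0.3, 0.2, -0.3]
opening: 0.36
```

Call:
send_rows --moves "30 20.7 0 -33.2 0;30 20.7 0 -33.2 0;30 20.7 0 -33.2 0;30 20.7 0 -33.2 0;30 20.7 0 -33.2 0;30 20.7 0 -33.2 0;30 20.7 0 -33.2 0;30 20.7 0 -33.2 0;30 20.7 0 -33.2 0;30 20.7 0 -33.2 0;30 20.7 0 -33.2 0;30 20.7 0 -33.2 0;30 20.7 0 -33.2 0;30 20.7 0 -33.2 0;30 20.7 0 -33.2 0;30 20.7 0 -33.2 0;30 20.7 0 -33.2 0;30 20.7 0 -33.2 0;30 0 0 0 0"

```text
time_s: 3.75
position: [0.5317, -0.0354, 0.1853]
tcp_rot: [[0.997, 0.007, 0.075], [-0.075, -0.004, 0.997], [0.007, -1.0, -0.004]]
force: [0.0, 0.4, -0.3]
opening: 0.342
```

```bash
cat >> h.py <<'E'
def wcap(name=None):
    s=read_state();c=capture("wrist")
    if name: cv2.imwrite(f"pics/{name}.png",c["image"])
    return s,c,pts(c,wristT(s,c))
E
python3 - <<'E'
from h import *
s,c,W=wcap("w1");np.savez("w1.npz",W=W,im=c["image"])
z=W[...,2];x,y=W[...,0],W[...,1]
m=(z>.04)&(z<.09)&(abs(x-.53)<.08)&(abs(y+.03)<.14)
P=W[m];print(len(P),np.nanmax(P[:,2]))
# axis: crest line — per-y-bin top
rows=[]
for yb in np.arange(-.15,.10,.006):
    Q=P[(P[:,1]>yb)&(P[:,1]<yb+.006)]
    if len(Q)<20: continue
    t=Q[Q[:,2]>Q[:,2].max()-.012];rows.append((yb+.003,(t[:,0].min()+t[:,0].max())/2,Q[:,2].max(),len(Q)))
print(np.round(rows,4))
b=c["image"].astype(int);g=(b[...,1]>b[...,2]*1.3)&(b[...,1]>b[...,0]*1.15)&(abs(z)<.02)
print("mat z",np.nanmedian(z[g]),"mat x",np.nanpercentile(x[g],[.5,99.5]),np.nanpercentile(y[g],[.5,99.5]))
E
```

```text
9544 0.06857263519570933
[[-1.350e-01  5.180e-01  6.460e-02  1.040e+02]
 [-1.290e-01  5.183e-01  6.510e-02  2.160e+02]
 [-1.230e-01  5.187e-01  6.550e-02  3.340e+02]
 [-1.170e-01  5.193e-01  6.100e-02  1.330e+02]
 [-1.110e-01  5.274e-01  6.000e-02  1.500e+02]
 [-1.050e-01  5.240e-01  6.060e-02  2.320e+02]
 [-9.900e-02  5.208e-01  6.060e-02  3.000e+02]
 [-9.300e-02  5.211e-01  6.290e-02  2.960e+02]
 [-8.700e-02  5.176e-01  6.500e-02  2.370e+02]
 [-8.100e-02  5.217e-01  6.780e-02  2.510e+02]
 [-7.500e-02  5.236e-01  6.520e-02  2.130e+02]
 [-6.900e-02  5.232e-01  6.860e-02  2.510e+02]
 [-6.300e-02  5.246e-01  6.510e-02  2.180e+02]
 [-5.700e-02  5.236e-01  6.820e-02  2.550e+02]
 [-5.100e-02  5.251e-01  6.560e-02  2.160e+02]
 [-4.500e-02  5.241e-01  6.820e-02  2.600e+02]
 [-3.900e-02  5.260e-01  6.590e-02  2.350e+02]
 [-3.300e-02  5.257e-01  6.860e-02  2.620e+02]
 [-2.700e-02  5.275e-01  6.610e-02  2.380e+02]
 [-2.100e-02  5.262e-01  6.770e-02  2.740e+02]
 [-1.500e-02  5.284e-01  6.610e-02  2.430e+02]
 [-9.000e-03  5.271e-01  6.760e-02  2.800e+02]
 [-3.000e-03  5.288e-01  6.640e-02  2.610e+02]
 [ 3.000e-03  5.280e-01  6.820e-02  2.730e+02]
 [ 9.000e-03  5.294e-01  6.630e-02  2.680e+02]
 [ 1.500e-02  5.286e-01  6.790e-02  2.950e+02]
 [ 2.100e-02  5.317e-01  6.580e-02  2.790e+02]
 [ 2.700e-02  5.299e-01  6.790e-02  2.920e+02]
 [ 3.300e-02  5.318e-01  6.610e-02  2.940e+02]
 [ 3.900e-02  5.301e-01  6.850e-02  2.970e+02]
 [ 4.500e-02  5.303e-01  6.410e-02  2.600e+02]
 [ 5.100e-02  5.322e-01  5.980e-02  2.230e+02]
 [ 5.700e-02  5.406e-01  5.990e-02  2.880e+02]
 [ 6.300e-02  5.333e-01  6.000e-02  4.790e+02]
 [ 6.900e-02  5.338e-01  6.020e-02  4.980e+02]
 [ 7.500e-02  5.333e-01  6.060e-02  3.380e+02]]
mat z 0.0019513503338049187 mat x [0.42468945 0.65020942] [-0.14693865  0.12475562]
```

View pics/w1.png

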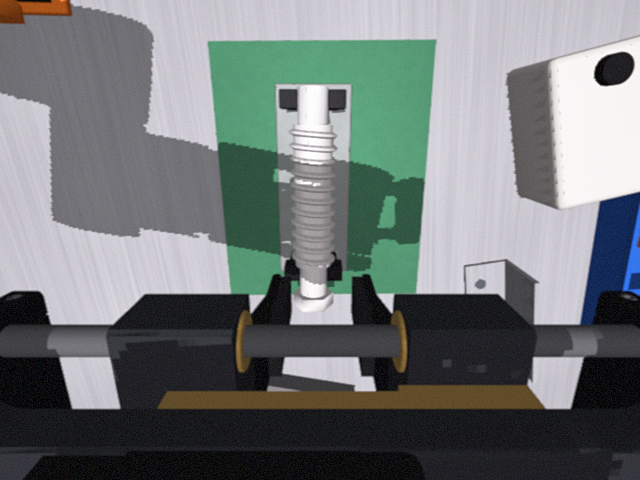

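The wrist view shows the bolt at (313,190) in its cradle on the mat, yawed about 4°. The depth profile repeats at about 12 mm. I'll fit the axis, pitch and groove phase.

```bash
python3 - <<'E'
from h import *
d=np.load("w1.npz");W=d["W"];z=W[...,2]
m=(z>.058)&(z<.075)&(abs(W[...,0]-.526)<.03)&(W[...,1]>-.085)&(W[...,1]<.045)
P=W[m]
from scipy.optimize import least_squares
# cylinder mean fit: z = z0+... crest surface; fit axis with sqrt profile
def model(q,p):
    x0,th,zc,A,ph=q
    dx=P[:,0]-x0;dy=P[:,1]+.02
    s=-np.sin(th)*-1*0+dx*np.sin(-th)*-1*-1*0
    a=np.array([-np.sin(th),np.cos(th)]);n=np.array([np.cos(th),np.sin(th)])
    s=dx*a[0]+dy*a[1];t=dx*n[0]+dy*n[1]
    r=.020+A*np.cos(2*np.pi*(s-ph)/p)
    return zc+np.sqrt(np.maximum(r*r-t*t,1e-6))-P[:,2]
for p in(.010,.012,.014):
    best=min((least_squares(model,[.526,-.075,.046,.0015,f*p],args=(p,),x_scale=[.001,.01,.001,.001,.001],loss="soft_l1",f_scale=.001) for f in(0,.33,.67)),key=lambda r:r.cost)
    print(p,best.cost*1e3,np.round(best.x,4),"yaw",np.degrees(best.x[1]))
# cradle plate extents: base grey
E
```

```text
0.01 4.053180993417701 [ 5.268e-01 -7.430e-02  4.410e-02 -2.000e-04 -7.300e-03] yaw -4.2578906738329545
0.012 1.7976635619130674 [ 0.5266 -0.088   0.0442 -0.0019  0.0036] yaw -5.039774128067076
0.014 3.9534469139508763 [ 5.268e-01 -7.590e-02  4.410e-02  5.000e-04  4.300e-03] yaw -4.351195604809654
```

Call:
send_rows --moves "30 2.3 0 -34 1.8;30 2.3 0 -34 1.8;30 2.3 0 -34 1.8;30 2.3 0 -34 1.8;30 2.3 0 -34 1.8;30 2.3 0 -34 1.8;30 0 0 0 0"

```text
time_s: 4.38
position: [0.5098, -0.2372, 0.1849]
tcp_rot: [[0.966, 0.001, 0.26], [-0.26, -0.004, 0.966], [0.002, -1.0, -0.003]]
force: [0.1, 0.7, -0.0]
opening: 0.341
```

```bash
python3 - <<'E'
from h import *
s,c,W=wcap("w2");print(np.round(s["position"],4))
z=W[...,2];near=(abs(W[...,0]-.47)<.13)&(abs(W[...,1]+.31)<.1)
m=near&(z>.021)&(z<.031);P=W[m]
r=cv2.minAreaRect((P[:,:2]*1000).astype(np.float32));print("rack",r,np.median(P[:,2]))
h=near&(z>.052)&(z<.072);n,lab,st,ce=cv2.connectedComponentsWithStats(h.astype(np.uint8))
for i in range(1,n):
    if st[i,4]<40: continue
    Q=W[lab==i];t=Q[Q[:,2]>np.percentile(Q[:,2],90)-.003]
    print(st[i],np.round(ce[i]),"mean",np.round(t.mean(0),4),cv2.minAreaRect((t[:,:2]*1000).astype(np.float32)),c["image"][lab==i].mean(0).round())
E
```

```text
[ 0.5098 -0.2372  0.1849]
rack ((472.7264099121094, -310.0928955078125), (100.96197509765625, 150.40997314453125), 74.53439331054688) 0.026121466522220138
[248 274  13  34 366] [254. 290.] mean [ 0.4255 -0.2952  0.0645] ((424.6405029296875, -296.19500732421875), (31.681957244873047, 10.159919738769531), 73.31294250488281) [197. 102.  48.]
[299 274  10  34 327] [303. 291.] mean [ 0.4731 -0.3092  0.0644] ((473.0468444824219, -309.5610046386719), (31.219329833984375, 9.109619140625), 74.17028045654297) [224. 225. 227.]
[348 275  10  33 138] [350. 290.] mean [ 0.5177 -0.3217  0.0642] ((517.722900390625, -321.66522216796875), (29.748634338378906, 2.8663463592529297), 74.37249755859375) [ 49. 160. 190.]
```

View pics/w2.png

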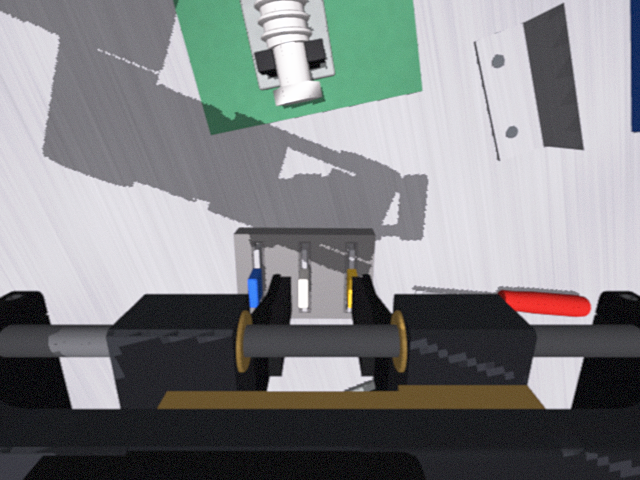

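Rack at (304,272), with blue (254,290), white (303,291) and yellow (350,290), all standing. The pitch looks like 12 mm, so I'll take yellow first and let the feel decide.

Call:
send_rows --moves "30 11 0 -26.7 0.4;30 11 0 -26.7 0;30 11 0 -26.7 0;30 0 35 0 0;30 0 35 0 0;30 0 35 0 0;30 0 30 0 0;30 0 12 0 0;30 0 5.4 0 0;30 0 0 0 0;0 0 0 0 0;0 0 0 0 0;0 0 0 0 0;0 0 0 0 0;0 0 0 0 0"

```text
time_s: 5.68
position: [0.5215, -0.3184, 0.0333]
tcp_rot: [[0.965, 0.001, 0.262], [-0.262, -0.001, 0.965], [0.002, -1.0, -0.001]]
force: [0.2, 0.5, 0.3]
opening: 0.063
```

Call:
send_rows --moves "0 0 0 0 0;0 0 0 0 0"

```text
time_s: 5.85
position: [0.521, -0.318, 0.0326]
tcp_rot: [[0.965, 0.0, 0.262], [-0.262, -0.0, 0.965], [0.0, -1.0, -0.0]]
force: [0.5, 1.6, 0.5]
opening: 0.012
```

```bash
python3 - <<'E'
from h import *
s=read_state();print(s["opening"],np.round(s["tau"],2))
c=capture("scene");cv2.imwrite("pics/s3.png",cv2.resize(c["image"][190:310,140:300],(800,600),interpolation=cv2.INTER_CUBIC))
E
```

```text
0.012458875339057852 [ 2.000e-02 -4.615e+01 -1.208e+01  4.000e-02  6.000e-02  0.000e+00]
```

View pics/s3.png

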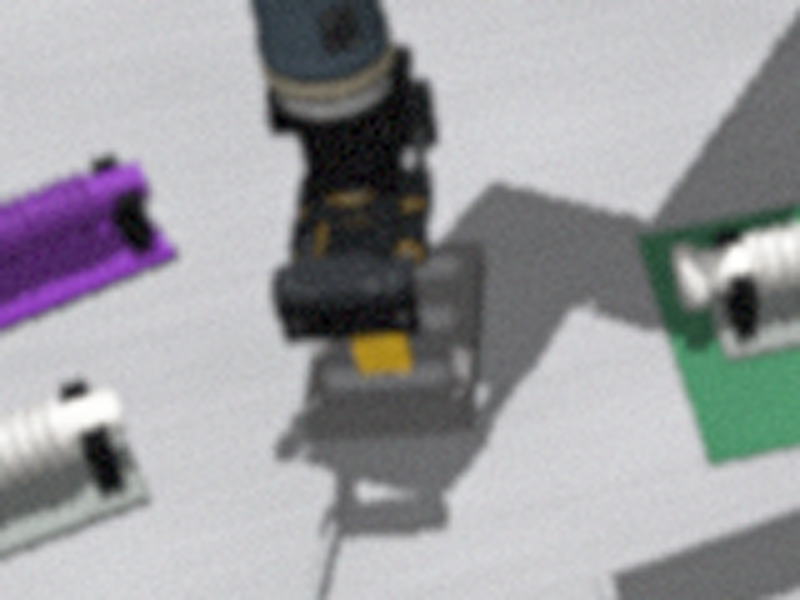

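```bash
python3 - <<'E'
from h import *
for n in["scene","side","wrist"]:
    if n=="wrist": s,c,W=wcap("w3")
    else: c=capture(n);W=pts(c)
    b=c["image"].astype(int)
    m=(b[...,2]>b[...,0]*1.7)&(b[...,1]>b[...,0]*1.5)&(b[...,2]>80)&(abs(W[...,0]-.5)<.08)&(abs(W[...,1]+.32)<.07)&(W[...,2]<.08)
    P=W[m];print(n,len(P), np.round(np.percentile(P,[2,50,98],axis=0),4).tolist() if len(P) else '')
    if n=="side":cv2.imwrite("pics/a.png",cv2.resize(c["image"][230:350,320:480],(800,600),interpolation=cv2.INTER_CUBIC))
E
```

```text
scene 87 [[0.4871, -0.3388, 0.0277], [0.5228, -0.3243, 0.0509], [0.5288, -0.3071, 0.0676]]
side 107 [[0.5119, -0.3397, 0.0339], [0.5173, -0.3283, 0.0528], [0.5238, -0.3082, 0.0664]]
wrist 473 [[0.5194, -0.3122, 0.0364], [0.5244, -0.3081, 0.058], [0.529, -0.3068, 0.0761]]
```

View pics/a.png

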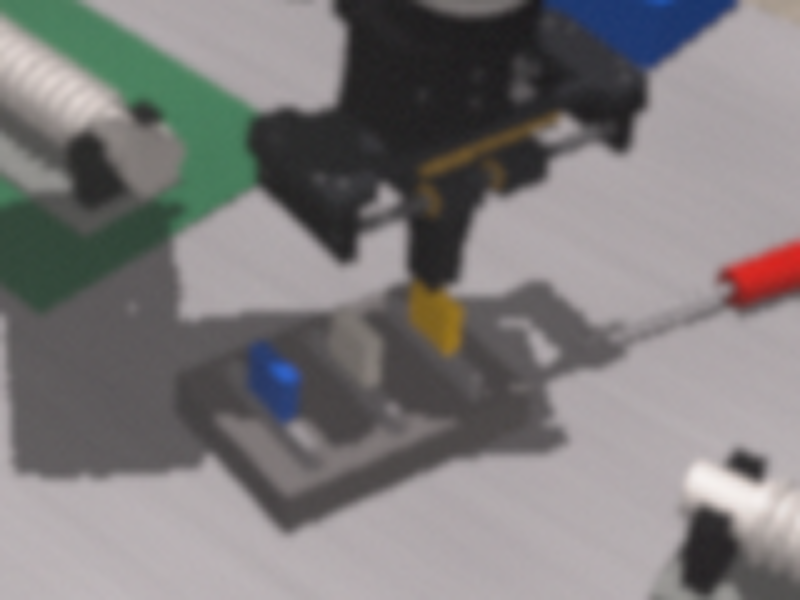

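View pics/w3.png

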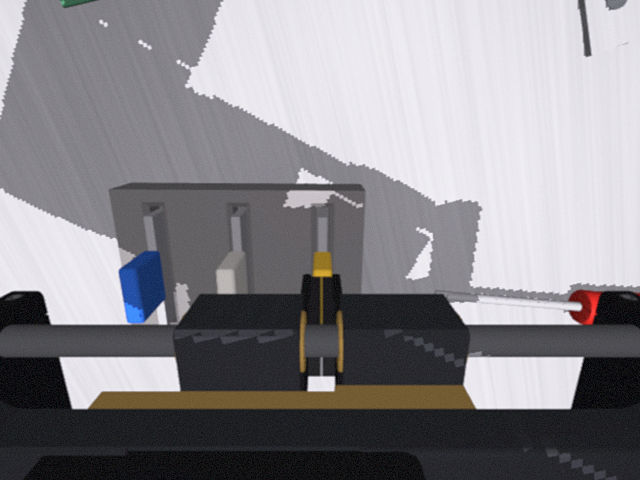

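```bash
python3 - <<'E'
from h import *
s=read_state();c=capture("side");W=pts(c)
# dark gripper points just above yellow in side view
u0=320+440//5; 
for v in range(272,304,2):
    print(v,[(np.round(W[v,u],3).tolist(),c["image"][v,u].tolist()) for u in(404,408)])
print(s["opening"],s["position"])
E
```

```text
272 [([0.505, -0.32, 0.124], [50, 53, 58]), ([0.485, -0.344, 0.149], [46, 50, 55])]
274 [([0.508, -0.318, 0.115], [36, 35, 36]), ([0.483, -0.346, 0.145], [40, 39, 41])]
276 [([0.507, -0.319, 0.109], [36, 35, 36]), ([0.512, -0.328, 0.111], [39, 38, 40])]
278 [([0.509, -0.319, 0.102], [36, 36, 38]), ([0.512, -0.328, 0.105], [40, 38, 40])]
280 [([0.514, -0.316, 0.09], [37, 36, 39]), ([0.516, -0.327, 0.096], [41, 39, 42])]
282 [([0.513, -0.318, 0.086], [38, 36, 38]), ([0.515, -0.328, 0.09], [39, 38, 40])]
284 [([0.514, -0.317, 0.078], [38, 37, 39]), ([0.521, -0.324, 0.078], [42, 40, 41])]
286 [([0.51, -0.321, 0.076], [34, 58, 70]), ([0.519, -0.327, 0.074], [53, 57, 62])]
288 [([0.516, -0.317, 0.063], [33, 88, 112]), ([0.521, -0.326, 0.065], [59, 99, 121])]
290 [([0.52, -0.315, 0.053], [31, 97, 124]), ([0.517, -0.329, 0.063], [33, 105, 136])]
292 [([0.516, -0.318, 0.051], [33, 96, 125]), ([0.514, -0.332, 0.06], [32, 102, 131])]
294 [([0.52, -0.317, 0.041], [36, 95, 123]), ([0.514, -0.332, 0.054], [32, 101, 130])]
296 [([0.517, -0.319, 0.037], [61, 90, 108]), ([0.514, -0.333, 0.047], [33, 103, 132])]
298 [([0.522, -0.316, 0.025], [80, 82, 89]), ([0.513, -0.334, 0.042], [39, 102, 132])]
300 [([0.514, -0.322, 0.027], [77, 76, 79]), ([0.514, -0.335, 0.035], [63, 96, 116])]
302 [([0.509, -0.327, 0.027], [70, 69, 73]), ([0.513, -0.336, 0.03], [81, 82, 87])]
0.0064064696049780274 [ 0.52089348 -0.31785063  0.03217064]
```

```bash
python3 - <<'E'
from h import *
s,c,W=wcap()
T=np.array(c["tool_from_camera"]);L=pts(c,T)
for (r,q) in[(262,322),(278,310),(285,305),(285,322),(285,338),(295,312),(295,332),(310,312),(220,290),(200,180),(255,140),(200,500)]:
    print((r,q),"tool",np.round(L[r,q]*1000,1),"world",np.round(W[r,q],3),c["image"][r,q])
print(s["position"],np.round(s["joint_positions"],2))
E
```

```text
(262, 322) tool [  1.  -21.1  10.8] world [ 0.525 -0.308  0.053] [ 36 117 150]
(278, 310) tool [ -4.8 -43.5  11.5] world [ 0.519 -0.306  0.076] [15 17 17]
(285, 305) tool [ -6.8 -50.8  11.3] world [ 0.517 -0.305  0.083] [15 16 22]
(285, 322) tool [  1.  -47.4   9.7] world [ 0.524 -0.309  0.08 ] [41 83 97]
(285, 338) tool [  8.2 -52.3  12. ] world [ 0.532 -0.308  0.084] [33 29 30]
(295, 312) tool [ -3.4 -59.1  10.4] world [ 0.52  -0.307  0.091] [36 29 30]
(295, 332) tool [  5.3 -58.4  10.1] world [ 0.529 -0.309  0.091] [26 24 21]
(310, 312) tool [ -3.1 -72.   10.3] world [ 0.521 -0.307  0.104] [31 29 27]
(220, 290) tool [-18.1   6.3  26.9] world [ 0.51  -0.287  0.026] [104 103 104]
(200, 180) tool [-82.3   5.8  39.1] world [ 0.452 -0.259  0.026] [100  99 101]
(255, 140) tool [-100.9  -12.7   11.6] world [ 0.427 -0.28   0.045] [117  56  25]
(200, 500) tool [118.7  31.8  33.8] world [ 0.644 -0.316  0.   ] [237 232 234]
[ 0.52088822 -0.31785358  0.03215723] [-41.87  40.59  90.95  -0.    48.47 -26.7 ]
```

```bash
python3 - <<'E'
from h import *
import rig
print([n for n in dir(rig) if not n.startswith("__")],getattr(rig,"grip_point_offset",None))
c=capture("wrist");L=pts(c,np.array(c["tool_from_camera"]))*1000
for (r,q) in[(298,200),(298,250),(298,400),(320,250),(330,230),(340,60),(300,20),(370,322),(400,322),(450,322)]+[(r,314) for r in range(268,290,3)]: print((r,q),np.round(L[r,q],1))
E
```

```text
['PlanningError', 'capture', 'grip_point_offset', 'hand_in', 'mark_of', 'masks_of', 'read_state', 'search_frame'] 0.0187
(298, 200) [ -31.6 -114.7   37.7]
(298, 250) [ -18.1 -115.5   38.2]
(298, 400) [  21.2 -115.8   38.4]
(320, 250) [ -16.1 -126.3   38.1]
(330, 230) [ -19.7 -130.5   38. ]
(340, 60) [ -62.4 -125.5   32.1]
(300, 20) [ -78.8 -115.4   37.5]
(370, 322) [  1.3  32.2 -99.9]
(400, 322) [   0.8 -135.4   23.4]
(450, 322) [   0.7 -149.    24.5]
(268, 314) [ -3.2 -27.9  10.2]
(271, 314) [ -3.1 -30.7   9.7]
(274, 314) [ -3.1 -31.9   8.5]
(277, 314) [ -2.9 -40.   10.5]
(280, 314) [ -2.9 -41.9   9.8]
(283, 314) [ -2.8 -45.4   9.8]
(286, 314) [ -2.7 -49.5  10.2]
(289, 314) [ -2.7 -52.5  10.1]
```

The reported TCP is about 40 mm beyond the real fingertips: in all three cameras the fingers end above the leaf (wrist depth: tips at tool y ≈ -40, body at -112 instead of -70). So the fingers closed on air, and I'll allow for 40 mm from here on.

Call:
send_rows --moves "30 0 0 -5 0;30 0 0 0 0;30 0 0 0 0;30 0 0 0 0;30 0 0 0 0;30 0 0 0 0"

```text
time_s: 6.7
position: [0.5196, -0.3226, 0.0323]
tcp_rot: [[0.965, -0.0, 0.262], [-0.262, 0.0, 0.965], [-0.0, -1.0, 0.0]]
force: [-0.0, -0.4, -0.0]
opening: 0.319
```

Call:
send_rows --moves "30 0 10 0 0;30 0 10 0 0;30 0 10 0 0;30 0 6 0 0;30 0 4 0 0;30 0 0 0 0"

```text
time_s: 7.2
position: [0.5188, -0.3219, -0.0094]
tcp_rot: [[0.965, -0.002, 0.262], [-0.262, 0.002, 0.965], [-0.003, -1.0, 0.001]]
force: [-0.1, -0.5, -0.0]
opening: 0.34
```

Call:
send_rows --moves "0 0 0 0 0;0 0 0 0 0;0 0 0 0 0;0 0 0 0 0;0 0 0 0 0;0 0 0 0 0"

```text
time_s: 7.7
position: [0.5199, -0.3229, -0.0073]
tcp_rot: [[0.965, 0.001, 0.262], [-0.262, -0.001, 0.965], [0.001, -1.0, -0.0]]
force: [0.2, 1.2, 1.9]
opening: 0.114
```

Call:
send_rows --moves "0 0 -8 0 0;0 0 -15 0 0;0 0 -25 0 0;0 0 -30 0 0;0 0 -25 0 -5.2;0 0 -4 0 -5.3;0 0 0 0 0;0 0 0 0 0"

```text
time_s: 8.37
position: [0.5195, -0.3225, 0.0998]
tcp_rot: [[0.996, 0.0, 0.084], [-0.084, -0.0, 0.996], [0.0, -1.0, -0.0]]
force: [-0.7, 0.1, -1.6]
opening: 0.111
```

Call:
send_rows --moves "0 -2.3 0 36.8 0;0 -2.3 0 36.8 0;0 -2.3 0 36.8 0;0 -2.3 0 36.8 0;0 -2.3 0 36.8 0;0 -2.3 0 36.8 0;0 -2.3 0 36.8 0;0 -2.3 0 36.8 0;0 0 0 0 0;0 0 0 0 0"

```text
time_s: 9.2
position: [0.5237, -0.0254, 0.0981]
tcp_rot: [[0.997, -0.003, 0.079], [-0.079, 0.001, 0.997], [-0.003, -1.0, 0.0]]
force: [-0.6, -1.5, -1.1]
opening: 0.115
```

```bash
python3 - <<'E'
from h import *
s,c,W=wcap("w4");print(np.round(s["position"],4),np.round(s["tcp_rot"],3).tolist(),s["force"],s["opening"])
L=pts(c,np.array(c["tool_from_camera"]))*1000
b=c["image"].astype(int)
m=(b[...,2]>b[...,0]*1.7)&(b[...,1]>b[...,0]*1.5)&(b[...,2]>60)&(abs(L[...,0])<30)&(abs(L[...,2])<40)
P=L[m];print(len(P),np.round(np.percentile(P,[3,50,97],axis=0),1).tolist())
st=(abs(L[...,0])<8)&(L[...,1]>-42)&(L[...,1]<-15)&(L[...,2]>22)&(L[...,2]<45)
print(st.sum(),np.round(np.percentile(L[st],[3,50,97],axis=0),1).tolist() if st.sum() else '')
E
```

```text
[ 0.5237 -0.0254  0.0981] [[0.997, -0.003, 0.079], [-0.079, 0.001, 0.997], [-0.003, -1.0, 0.0]] [-0.63292136 -1.46707813 -1.10156604] 0.11500902796344425
7644 [[-27.2, -138.8, 5.8], [1.7, -134.8, 24.1], [27.9, -55.7, 35.0]]
294 [[-1.4, -41.9, 22.8], [0.5, -41.1, 33.0], [2.9, -22.6, 36.2]]
```

View pics/w4.png

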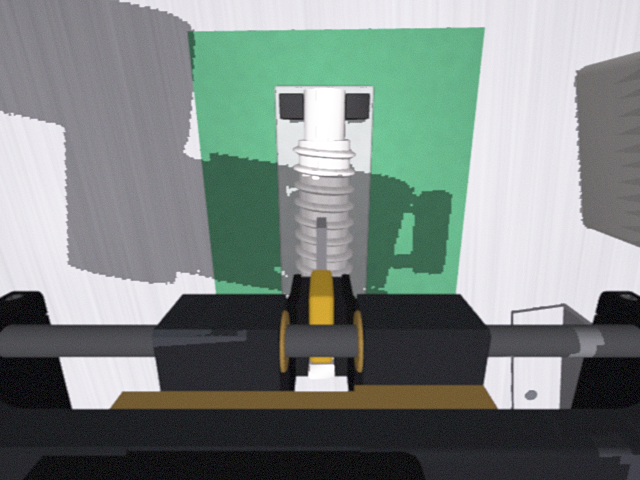

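The leaf is gripped upright in line with the bolt (handle at (321,300)); the bolt axis is a touch right, around col 325. One re-fit of axis and phase from this view.

```bash
cat > fit.py <<'E'
from h import *
from scipy.optimize import least_squares
s,c,W=wcap();z=W[...,2];R=s["tcp_rot"];D=(W-s["position"])
far=(D@R[:,2])>.042
m=(z>.057)&(z<.075)&(abs(W[...,0]-.526)<.03)&(W[...,1]>-.03)&(W[...,1]<.04)&far
P=W[m];print(len(P),P[:,1].min())
def f(q,p=.012):
    x0,th,zc,A,ph=q;dx=P[:,0]-x0;dy=P[:,1]+.02
    S=-dx*np.sin(th)+dy*np.cos(th);t=dx*np.cos(th)+dy*np.sin(th);r=.020-A*np.cos(2*np.pi*(S-ph)/p)
    return zc+np.sqrt(np.maximum(r*r-t*t,1e-6))-P[:,2]
b=min((least_squares(f,[.526,-.08,.044,.0015,a],x_scale=[.001,.01,.001,.001,.001],loss="soft_l1",f_scale=.001) for a in(0,.004,.008)),key=lambda r:r.cost)
print(np.round(b.x,4),np.degrees(b.x[1]),np.round(s["position"],4))
# cradle base plate edge
g=(z>.004)&(z<.03)&(abs(W[...,0]-.53)<.06)&(W[...,1]>.02)&(W[...,1]<.1)
print("plate x",np.percentile(W[g][:,0],[1,99]),"yend",np.percentile(W[g][:,1],99.5),np.median(W[g][:,2]))
E
python3 fit.py
```

```text
1738 0.01368263117177048
[ 0.5238 -0.138   0.044   0.0019  0.004 ] -7.904867087985747 [ 0.5245 -0.027   0.0983]
plate x [0.49353372 0.57091524] yend 0.08605684730748467 0.007781704694009128
```

Call:
send_rows --moves "0 0.7 0 -1 0.3;0 0 20 0 0;0 0 12 0 0;0 0 5 0 0;0 0 0 0 0;0 0 0 0 0;0 0 0 0 0"

```text
time_s: 9.88
position: [0.5265, -0.0296, 0.0628]
tcp_rot: [[0.996, 0.001, 0.088], [-0.088, -0.0, 0.996], [0.001, -1.0, -0.0]]
force: [-0.5, -0.1, -1.3]
opening: 0.112
```

Call:
send_rows --moves "0 0 2 0 0;0 0 2 0 0;0 0 2 0 0;0 0 1 0 0;0 0 0 0 0;0 0 0 0 0;0 0 0 0 0"

```text
time_s: 10.47
position: [0.5259, -0.0288, 0.0553]
tcp_rot: [[0.996, 0.0, 0.086], [-0.086, -0.0, 0.996], [0.0, -1.0, -0.0]]
force: [-0.5, -0.0, -1.4]
opening: 0.111
```

Call:
send_rows --moves "0 -0.5 1 0 0;0 0 1 0 0;0 0 1 0 0;0 0 1 0 0;0 0 0 0 0"

```text
time_s: 10.88
position: [0.5252, -0.0287, 0.051]
tcp_rot: [[0.996, -0.0, 0.087], [-0.087, 0.0, 0.996], [-0.0, -1.0, 0.0]]
force: [-0.4, -0.9, -1.2]
opening: 0.113
```

Call:
send_rows --moves "0 0 0.7 0 0;0 0 0.7 0 0;0 0 0 0 0"

```text
time_s: 11.13
position: [0.5253, -0.0288, 0.0497]
tcp_rot: [[0.996, -0.0, 0.087], [-0.087, 0.0, 0.996], [-0.0, -1.0, 0.0]]
force: [0.0, -0.2, 0.1]
opening: 0.113
```

Call:
send_rows --moves "0 0 0.5 0 0;0 0 0.5 0 0;0 0 0 0 0"

```text
time_s: 11.38
position: [0.5253, -0.0288, 0.0488]
tcp_rot: [[0.996, -0.0, 0.087], [-0.087, 0.0, 0.996], [-0.0, -1.0, 0.0]]
force: [-0.5, -1.0, -0.9]
opening: 0.111
```

Call:
send_rows --moves "0 0 0.5 0 0;0 0 0.5 0 0;0 0 0 0 0"

```text
time_s: 11.63
position: [0.5253, -0.0288, 0.0478]
tcp_rot: [[0.996, -0.0, 0.087], [-0.087, 0.0, 0.996], [-0.0, -1.0, 0.0]]
force: [-1.1, 0.1, -1.0]
opening: 0.113
```

Call:
send_rows --moves "0 0 0.4 0 0;0 0 0.4 0 0;0 0 0 0 0"

```text
time_s: 11.88
position: [0.5254, -0.0288, 0.047]
tcp_rot: [[0.996, -0.0, 0.087], [-0.087, 0.0, 0.996], [-0.0, -1.0, -0.0]]
force: [-0.1, 0.2, -0.3]
opening: 0.11
```

Call:
send_rows --moves "0 0 0.4 0 0;0 0 0.4 0 0;0 0 0 0 0"

```text
time_s: 12.13
position: [0.5253, -0.0288, 0.0462]
tcp_rot: [[0.996, -0.0, 0.087], [-0.087, 0.0, 0.996], [-0.0, -1.0, 0.0]]
force: [-0.8, -0.1, -1.2]
opening: 0.113
```

Call:
send_rows --moves "0 0 0.3 0 0;0 0 0.3 0 0;0 0 0 0 0"

```text
time_s: 12.38
position: [0.5254, -0.0288, 0.0457]
tcp_rot: [[0.996, 0.0, 0.087], [-0.087, -0.0, 0.996], [0.0, -1.0, -0.0]]
force: [-0.1, 0.1, -0.4]
opening: 0.115
```

Call:
send_rows --moves "0 0 0.3 0 0;0 0 0.2 0 0;0 0 0 0 0"

```text
time_s: 12.63
position: [0.5255, -0.0288, 0.0456]
tcp_rot: [[0.996, 0.0, 0.086], [-0.086, -0.0, 0.996], [0.0, -1.0, -0.0]]
force: [-1.1, -0.2, 5.1]
opening: 0.109
```

Call:
send_rows --moves "0 0 0.2 0 0;0 0 0.2 0 0;0 0 0 0 0"

```text
time_s: 12.88
position: [0.5255, -0.0288, 0.0456]
tcp_rot: [[0.996, 0.001, 0.086], [-0.086, -0.0, 0.996], [0.001, -1.0, -0.0]]
force: [-1.1, -0.2, 8.3]
opening: 0.112
```

Contact came at TCP z 0.0456, so the handle middle is at 102.4 mm: fully home on the roots, with no crest contact at 106.5 and about 8 N of push. The yellow 12 mm leaf fits. Hold, lift, then go to the keeper.

Call:
send_rows --moves "0 0 0 0 0;0 0 0 0 0;0 0 0 0 0;0 0 0 0 0"

```text
time_s: 13.22
position: [0.5255, -0.0288, 0.0456]
tcp_rot: [[0.996, 0.001, 0.086], [-0.086, -0.0, 0.996], [0.001, -1.0, -0.0]]
force: [-1.9, -0.5, 7.2]
opening: 0.111
```

Call:
send_rows --moves "0 0 -3 0 0;0 0 -8 0 0;0 0 -16 0 0;0 0 -26 0 0;0 -8.8 0 35 0;0 -8.8 0 35 0;0 -8.8 0 35 0;0 -8.8 0 35 0;0 -8.8 0 35 0;0 -8.8 0 35 0;0 -8.8 0 35 0;0 0 0 0 -6;0 0 0 0 0;0 0 0 0 0;0 0 0 0 0"

```text
time_s: 14.47
position: [0.4854, 0.2199, 0.0978]
tcp_rot: [[1.0, -0.0, -0.015], [0.015, -0.0, 1.0], [-0.0, -1.0, -0.0]]
force: [0.2, 0.1, -1.3]
opening: 0.112
```

```bash
cat > keep.py <<'E'
from h import *
s,c,W=wcap("w5");p=s["position"];R=np.array(s["tcp_rot"]);print(np.round(p,4),"yaw",np.degrees(np.arctan2(R[1,0],R[0,0])),s["opening"])
L=pts(c,np.array(c["tool_from_camera"]))*1000
st=(abs(L[...,0])<8)&(L[...,1]>-45)&(L[...,1]<-15)&(L[...,2]>22)&(L[...,2]<45)
print("plate",np.round(np.percentile(L[st],[3,50,97],axis=0),1).tolist() if st.sum() else '')
b=c["image"].astype(int);z=W[...,2];near=(abs(W[...,0]-.485)<.08)&(abs(W[...,1]-.2925)<.09)
red=near&(b[...,2]>1.8*b[...,1])&(b[...,2]>60)
top=red&(z>.021)&(z<.031);P=W[top]
r=cv2.minAreaRect((P[:,:2]*1000).astype(np.float32));print("keeper",r,np.median(z[top]),top.sum())
sl=red&(z<.018)&(z>.006)&(abs(W[...,0]-.485)<.03)&(abs(W[...,1]-.2925)<.045);Q=W[sl]
if len(Q)>10: print("slot",len(Q),np.round(np.percentile(Q,[3,50,97],axis=0),4).tolist(),np.polyfit(Q[:,1],Q[:,0],1))
E
python3 keep.py
```

```text
[0.4854 0.2199 0.0978] yaw 0.8714429948069848 0.11208585869224358
plate [[-1.3, -42.8, 22.6], [1.0, -41.4, 31.8], [2.9, -24.2, 36.1]]
keeper ((485.7658386230469, 292.6493835449219), (100.20742797851562, 70.04302215576172), 89.92160034179688) 0.025774570119661472 12110
slot 1141 [[0.482, 0.2549, 0.0085], [0.4859, 0.2956, 0.0099], [0.4898, 0.3309, 0.0138]] [0.00606231 0.48414296]
```

View pics/w5.png

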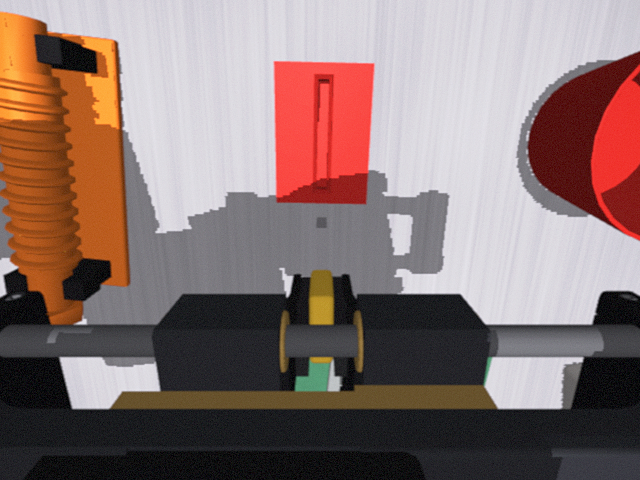

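Keeper at (323,133) with its slot in line, bucket at right and clear.

Call:
send_rows --moves "0 0 0 24.2 1;0 0 0 24.2 0;0 0 0 24.3 0;0 0 25 0 0;0 0 25 0 0;0 0 18 0 0;0 0 7 0 0;0 0 0 0 0;0 0 0 0 0;0 0 0 0 0;0 0 0 0 0"

```text
time_s: 15.43
position: [0.486, 0.2934, 0.0241]
tcp_rot: [[1.0, 0.003, 0.0], [-0.0, 0.001, 1.0], [0.003, -1.0, 0.001]]
force: [0.5, -0.4, 0.5]
opening: 0.111
```

Call:
send_rows --moves "0 -0.5 0 -0.8 0;0 0 4 0 0;0 0 4 0 0;0 0 3 0 0;0 0 2 0 0;0 0 2 0 0;0 0 2 0 0;0 0 0 0 0;0 0 0 0 0"

```text
time_s: 16.18
position: [0.4841, 0.2925, 0.0055]
tcp_rot: [[1.0, -0.0, -0.001], [0.001, -0.0, 1.0], [-0.0, -1.0, -0.0]]
force: [0.5, 0.4, -1.2]
opening: 0.115
```

Call:
send_rows --moves "0 0 2 0 0;0 0 2 0 0;0 0 2 0 0;0 0 2 0 0;0 0 2 0 0;0 0 1.5 0 0;0 0 0 0 0;0 0 0 0 0"

```text
time_s: 16.85
position: [0.4842, 0.2925, -0.0059]
tcp_rot: [[1.0, -0.0, -0.001], [0.001, -0.0, 1.0], [-0.0, -1.0, -0.0]]
force: [-0.3, -1.2, -2.5]
opening: 0.11
```

Call:
send_rows --moves "0 0 0.7 0 0;0 0 0.5 0 0;0 0 0 0 0;30 0 0 0 0;30 0 0 0 0;30 0 0 0 0;30 0 0 0 0;30 0 0 0 0;30 0 0 0 0"

```text
time_s: 17.6
position: [0.4843, 0.2925, -0.0069]
tcp_rot: [[1.0, 0.0, -0.001], [0.001, 0.0, 1.0], [0.0, -1.0, 0.0]]
force: [-1.0, 0.0, 0.4]
opening: 0.335
```

Call:
send_rows --moves "30 0 -10 0 0;30 0 -20 0 0;30 0 -30 0 0;30 0 -40 0 0;30 0 0 -35 0;30 0 0 -35 0;30 0 0 0 0;30 0 0 0 0"

```text
time_s: 18.27
position: [0.4844, 0.2213, 0.094]
tcp_rot: [[1.0, 0.001, 0.003], [-0.003, 0.0, 1.0], [0.001, -1.0, 0.0]]
force: [-0.1, -0.1, 0.2]
opening: 0.343
```

```bash
python3 - <<'E'
from h import *
for n in["wrist","scene","side"]:
    if n=="wrist": s,c,W=wcap("w6");print(s["position"],s["opening"],s["force"])
    else:
        c=capture(n);W=pts(c)
    b=c["image"].astype(int);im=c["image"]
    m=(b[...,2]>b[...,0]*1.7)&(b[...,1]>b[...,0]*1.5)&(b[...,2]>80)&(abs(W[...,0]-.485)<.06)&(abs(W[...,1]-.2925)<.07)&(W[...,2]<.1)
    P=W[m];print(n,len(P),np.round(np.percentile(P,[3,50,97],axis=0),4).tolist() if len(P) else '')
    if n=="side": a=cv2.resize(im[190:250,210:290],(400,300),interpolation=cv2.INTER_CUBIC);b2=cv2.resize(im[270:345,340:440],(400,300),interpolation=cv2.INTER_CUBIC)
w=cv2.imread("pics/w6.png")[0:300,120:520]
cv2.imwrite("pics/f.png",np.hstack([w,np.vstack([a,b2])[:300*1],]) if 0 else np.hstack([w,a]))
E
```

```text
[0.4844201  0.22130557 0.09400094] 0.343064009722606 [-0.07942183 -0.13885913  0.22925794]
wrist 949 [[0.4785, 0.2738, 0.0237], [0.485, 0.2922, 0.0641], [0.4909, 0.3071, 0.0655]]
scene 99 [[0.471, 0.2439, 0.0142], [0.4873, 0.286, 0.0461], [0.5188, 0.3277, 0.0675]]
side 66 [[0.478, 0.2736, 0.0329], [0.4811, 0.287, 0.0532], [0.4909, 0.3059, 0.0662]]
```

View pics/f.png

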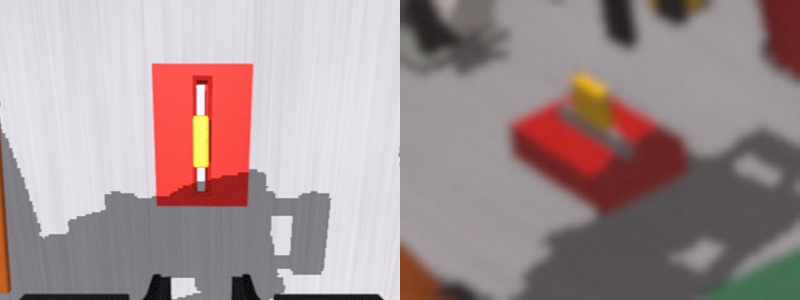

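The picture shows yellow upright in the keeper slot (201,140), top at about 64–65 mm, which is bottomed. I'll check blue and white numerically, then hand in.

```bash
python3 - <<'E'
from h import *
c=capture("side");W=pts(c)
for k in["leaf_blue_grip","leaf_white_grip"]:
    d=mark_of(c,k)[0];r,q=map(int,np.round(d["pixel"]));print(k,round(d["p"],2),np.round(W[r,q],3))
near=(abs(W[...,0]-.46)<.08)&(abs(W[...,1]+.31)<.06)&(W[...,2]>.04);print("max z at rack",np.nanpercentile(W[near][:,2],98))
print(hand_in())
E
```

```text
leaf_blue_grip 0.52 [ 0.42  -0.297  0.056]
leaf_white_grip 0.62 [ 0.464 -0.326  0.066]
max z at rack 0.06678344419699463
the job is handed in; nothing more can be done
None
```

The yellow 12 mm leaf matches the bolt on the mat. It now stands in the red keeper, and I handed the job in at about 18 s of the 72 s allowed; no verdict came back.

- **Finding the match:** The wrist camera's depth image already showed a 12 mm thread, so yellow was the only leaf I tried. Blue and white were never lifted, so they were not felt against the bolt.
- **Fit on the bolt:** Yellow went past crest level with no resistance and stopped with its handle middle about 102.4 mm up, against 102.5 mm when fully home. I held it there for about half a second. The highest reading was about 8 N.
- **Last checks:** In the keeper, yellow is upright and bottomed, with its handle top at about 64–65 mm. Blue and white still stand in their rack slots. The gripper was open and clear of everything. I did not re-measure the bystanders, but the arm never went near them.
- **What disagreed:** The real fingertips end about 40 mm short of the reported tool point. Because of this, my first grasp closed on air above the leaf. All three cameras confirmed it, nothing was disturbed, and I corrected every later height for it.

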